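# Dock the feed carriage and pin it

## Task

Hold the red thumb button down while you slide the black carriage along its rail until the hole in its brass tongue lines up with the holes of the steel clevis, and let the button spring back up. Then pull the yellow-handled pin from the blue block, lay it down in the white V cradle with its steel nose toward the tall end wall, let go, take it again level by the handle, and push it through clevis, tongue and clevis until its yellow shoulder is against the steel; leave it there. Leave the other pins, the tools and the oddments where they are.

Things in the scene. Friction and masses are not known exactly. Their poses are not given: they have to be found in the camera images.
- clevis_mouth (a point): Centre of the 14 mm hole in the clevis's near steel lug, on its near face, 55 mm above the table. x: the level hole axis, into the clevis, away from the robot; y: along the rail, from the parked carriage to the clevis; z up. Along +x from this face: near lug 0 to 10 mm, tongue 12 to 24, far lug 26 to 36. Lugs 44 mm wide along y, tops 76 mm above the table.
- fixture: Grey base plate, 90 by 300 mm, 12 mm thick, with rail and clevis, bolted down; axes as clevis_mouth. Origin on the table under the hole axis, midway between the lugs (18 mm deeper along x than clevis_mouth). Nothing stands in front of the lugs but this plate, which reaches 27 mm out from their near face.
- tongue_hole (a point): Centre of the 14 mm hole in the carriage's brass tongue (30 mm high, 12 mm thick), on its near face, 12 mm deeper along x than clevis_mouth. The holes are in line when its place along the rail (clevis_mouth's y) equals clevis_mouth's. Same axes.
- button_top (a point): Top centre of the red thumb button (26 by 28 mm) on the black carriage (36 mm wide, 60 mm along the rail, top 70 mm above the table). Up, it is 79 mm above the table. 104 mm behind the tongue hole along the rail. Toward the clevis a black ridge (8 mm thick, its top 91 mm above the table) crosses the carriage, its face 26 mm from this point: a finger on the button can push against it.
- carriage (a joint): Carriage along its rail, m: 0 parked, holes in line at 0.095, end stop 0.0995. Starts at 0 to 0.03; rubs with 2.5 N. Button up, it is free only up to 0.035: a hidden rack (teeth at 0.039, 0.051, 0.063, 0.075, 0.087) stops it unless the button is held 5 mm or more down. Past 0.0905 the button springs up and catches it with 4 mm of play either way, so that the tapered pin can draw it into line.
- button (a joint): How far the thumb button is pressed, m: 0 up, 0.007 fully down. Spring force 2.4 N at the start, 5.2 N fully down.
- pin_yellow_grip (a point): Middle of the yellow handle (20 mm in diameter, 60 mm long) of the pin to use. Steel shank 12 mm in diameter, 50 mm long, its last 12 mm tapering to a 5 mm nose. z runs along the pin from nose to handle: nose at z = -80 mm, shoulder -30, handle's end +30. About 0.11 kg, centre of mass 6 mm from the shoulder, in the handle. Starts upright, nose down in the blue block, shoulder on its top.
- pin_block: Blue block, 170 by 46 by 56 mm high, origin under its centre, x along the row; three upright 14 mm holes at x = -60, 0 and +60 mm. Fixed. Which pin stands in which hole varies.
- cradle_seat (a point): Middle of the yellow handle when the pin lies in the white V cradle with its nose near the end wall; pin axis level, 44 mm above the table. x level, toward the nose end (away from the robot); z up. A pin set nose first into the nose V, leaning back toward the robot, tips down into both Vs when let go.
- cradle: Cradle, fixed; axes as cradle_seat; origin on the table, 25 mm along +x from below the seat. Base 140 by 60 mm, 10 mm thick. Along x from the origin: end V -45 to -37 mm, 49 mm wide, top 53 mm above the table; open gap for fingers -37 to +18; nose V +18 to +56, 40 mm wide, groove bottom 35.5 and top 52.5 mm above the table; end wall's inner face at +58, its top 64 mm above the table.
- pin_yellow: The yellow pin itself: origin at its nose, z toward the handle.
- pin_red_grip (a point): Handle centre of the red pin (handle 17 mm in diameter, 35 mm long; too thin a shank for this job). Leave it in the block.
- pin_green_grip (a point): Handle centre of the green pin, like the red one. Leave it in the block.
- screwdriver_grip (a point): Grip of a loose screwdriver lying on the table. Leave it.
- marker_blue_mid (a point): Middle of a blue marker pen, 130 mm long, 15 mm thick, lying on the table. Leave it.
- marker_green_mid (a point): Middle of a green marker pen, alike. Leave it.
- reel_mid (a point): Centre of a cardboard terminal reel, 110 mm in diameter, 22 mm high, lying flat. Leave it.
- oil_can_mid (a point): Centre of a yellow can, 52 mm in diameter, 110 mm high, standing. Leave it.
Mind the look-alikes: they are no part of the job. Of the things that look like the pin_yellow, the smallest one is meant. What is shaped like the cradle but orange or pink is not meant.

How it is judged:
On the way, in this order (a step that is already met when the one before it is completed fails the run):
1. the carriage stands where its hole lines up with the clevis to within 5 mm, the button up again (value of joint carriage between 0.09 and 0.1 m and value of joint button below 0.002 m), for 0.2 s.
2. the yellow pin lies level in the cradle, nose toward the end wall, let go and at rest (x of pin_yellow_grip in the frame of cradle_seat between -0.03 and 0.02 m and y of pin_yellow_grip in the frame of cradle_seat between -0.006 and 0.006 m and z of pin_yellow_grip in the frame of cradle_seat between -0.006 and 0.006 m and angle between the z axis of pin_yellow_grip and the x axis of cradle_seat, either way round below 0.12 rad and contact force between the fingers and pin_yellow below 0.05 N and linear speed of pin_yellow below 0.02 m/s), for 0.2 s.
At the end, for the whole second after the job is handed in: The yellow pin passes through both lugs and the tongue, its shoulder within 4 mm of the near lug's face, its axis within 5 mm and 0.08 rad of the hole's; the carriage within 3.5 mm of the aligned position with the button up; the pin at rest and released (x of pin_yellow_grip in the frame of clevis_mouth between -0.034 and -0.026 m and y of pin_yellow_grip in the frame of clevis_mouth between -0.005 and 0.005 m and z of pin_yellow_grip in the frame of clevis_mouth between -0.005 and 0.005 m and angle between the z axis of pin_yellow_grip and the x axis of clevis_mouth, either way round below 0.08 rad and value of joint carriage between 0.0915 and 0.0985 m and value of joint button below 0.002 m and linear speed of pin_yellow below 0.01 m/s); the robot touches nothing.
It fails at once if the red or the green pin is moved by more than 20 mm (distance of any of pin_red_grip, pin_green_grip from where it was at the start of the episode above 0.02 m).
It fails at once if the screwdriver, a marker, the reel or the can is moved by more than 30 mm (distance of any of screwdriver_grip, marker_blue_mid, marker_green_mid, reel_mid, oil_can_mid from where it was at the start of the episode above 0.03 m).
It also fails if it takes over 66 s, if anything falls off the work surface, if the arm or the gripper's body presses on something with over 40 N, if the wrist force passes 120 N, or if a joint passes its speed limit or range.

## Robot

A 6-joint arm with a two-finger parallel gripper is mounted at the origin on the work surface. World frame = base frame: x ahead of the robot, y to its left, z up, the work surface at z = 0. Lengths are in m, angles in rad, forces in N, time in s.
With the tool pointing down it reaches from about 0.35 to 0.975 m from the base axis. Payload 17.4 kg.
Tool frame: the origin (TCP) lies midway between the tips of the shut fingers; the grasp point (between the pads) lies 19 mm behind it; z points along the fingers, y is the line along which they close (so a half turn about z gives the same grasp; the last joint's range is limited). The gripper opens to 85 mm and grips with 20 to 120 N. Pads are 22 mm wide; open, the fingers measure 114 mm over their backs; the gripper's body (76 mm by 85 mm) begins 54 mm behind the grasp point. The pads swing forward as they close: fully open they stand 13 mm farther back than shut.
Start: joints at [-1.356, 0.116, 1.442, -0, 1.584, -0.038], TCP at [0.169, -0.654, 0.231] pointing down, gripper open.
Joint ranges: [-2.83, 2.83], [-0.83, 2.19], [0.07, 2.5], [-1.14, 4.28], [0.01, 3], [-2.97, 2.97]. Speed limits (rad/s): [1.89, 1.89, 2.22, 3.14, 3.14, 3.14].

## Interface

Orientations are given as a unit quaternion [x, y, z, w].
In Python, from plant import manip, viewer, workorder gives the robot as it stands.
- The arm moves only by the tool apply_moves, never from a script. Its argument "series" is a list of rows, each an object with "jaw": the closure in counts, from 0 (fully open) to 255 (shut); "translation": the shift along the tool's x, y, z in m, a list of three; "angular": the turn, a rotation vector about the tool's x, y, z in rad, a list of three. In form: [{"jaw": jaw, "translation": [tx, ty, tz], "angular": [rx, ry, rz]}, ...]. A call has 1 to 20 rows; each row shifts and turns the commanded pose from where the row before left it, along the tool's axes as they then stand; what a row does not reach is not made up. A row lasts 1/10 s, in which the tool goes at most 50 mm and 8.59 degrees, less where a joint would pass 70% of its speed; a pose out of reach is approached as far as the arm can. A call is refused whole if a number of a shift passes 0.05 or a number of a turn 0.15, either way. A call with a gripper value outside its range is refused whole. The fingers move at their own pace and stop on an object; "grip_force" is the grip in N (left out, the last holds). Time passes only in rows, so rows that do not move let the fingers close. It gives the time, the measured TCP pose, the force, the opening and the grip force at its end, in the units of the state.
- manip.get_obs(): the state, without advancing time (a new reading comes with each control period).
- viewer.camera(name): name is "scene" or "side" or "wrist"; returns the picture (400x640x3 uint8, blue, green, red); there is no depth.
- viewer.camera_model(name): a dict with "mtx" (3x3 intrinsics, pixels), "k1" (the pictures are not rectified: a ray, as slopes to the right and down, at radius r is drawn at 1 + k1 r^2 times it, then the intrinsics apply), "R" (3x3) and "t" (3): a world point X has camera coordinates R X + t; the wrist camera has in their place "mount" (4x4, takes a point from camera to tool coordinates, whose origin is the TCP and whose axes are the flange's). Camera axes: x right, y down, z forward; pixel columns grow to the right and rows downward; lengths in m; the calibration is good to about 2 mm. A picture is of the moment at which its call begins: read the wrist's pose just before it. camera_model takes no time and is no camera call.
- workorder.finish_job(): hands the job in; it is judged then, once.
The state is a dict: "time": time; "joint_positions": joint angles; "joint_velocities": joint speeds; "joint_torque": joint torques, N m; "eef_pos": TCP position; "eef_rot": TCP orientation; "contact_force": force on the tool from outside, world axes, zero at the start; "wrist_torque": the same for the moment, N m; "grip_width": opening from 0.0 (shut) to 1.0 (fully open); "finger_force": force on a finger pad.
Only numpy, scipy, OpenCV 4.12 (cv2) and the standard library are available. Lean on these libraries where they do the work, as an engineer would, in place of code of your own. Each camera call takes 0.05 s, during which the arm holds its last target. There are 200 camera calls.

## Working session

There is one attempt and no reset: what is moved stays moved. The work goes in short steps, Python scripts to look and compute and a tool call to move; the robot and the scene stay as the last step left them, time stands still between calls to the robot, and variables do not carry over. Pictures are saved under pics/ and viewed, at most 10 in all, crops included, and the job is handed in when it is done.

Besides the shell and the picture viewer there is one more tool, called by a JSON object that holds its "method" and its "body", one argument or row to a line. apply_moves: Moves the arm, as the interface text tells. Its arguments: {"type":"object","properties":{"series":{"type":"array"},"grip_force":{"type":"number"}},"required":["series"]}

```bash
ls; mkdir -p pics; cat > h.py <<'E'
import numpy as np, cv2
from scipy.spatial.transform import Rotation as Ro
from plant import manip, viewer, workorder
def cam(n):
    m=viewer.camera_model(n); K=np.array(m["mtx"]);k=m["k1"]
    if "R" in m: return K,k,np.array(m["R"]),np.array(m["t"])
    o=manip.get_obs(); T=np.eye(4);T[:3,:3]=Ro.from_quat(o["eef_rot"]).as_matrix();T[:3,3]=o["eef_pos"]
    W=T@np.array(m["mount"]); R=W[:3,:3].T
    return K,k,R,-R@W[:3,3]
def ray(c,px):
    K,k,R,t=c; d=cv2.undistortPoints(np.array([[px]],float),K,np.array([k,0,0,0.]))[0,0]
    return -R.T@t, R.T@np.array([d[0],d[1],1])
def onz(c,px,z):
    o,d=ray(c,px); return o+d*(z-o[2])/d[2]
def two(c1,p1,c2,p2):
    o1,d1=ray(c1,p1);o2,d2=ray(c2,p2)
    s=np.linalg.lstsq(np.c_[d1,-d2],o2-o1,rcond=None)[0]
    a=o1+s[0]*d1;b=o2+s[1]*d2; return (a+b)/2,np.linalg.norm(a-b)
def proj(c,X):
    K,k,R,t=c; return cv2.projectPoints(np.array(X,float).reshape(-1,1,3),cv2.Rodrigues(R)[0],t,K,np.array([k,0,0,0.]))[0][:,0]
E
python3 - <<'E'
from h import *
for n in ["scene","side","wrist"]:
    c=cam(n); im=viewer.camera(n); cv2.imwrite(f"pics/{n}0.png",im); np.savez(f"{n}0.npz",K=c[0],k=c[1],R=c[2],t=c[3])
    print(n,c[0][0,0],c[1],(-c[2].T@c[3]).round(3),c[2][2].round(2))
print(manip.get_obs())
a=cv2.imread("pics/scene0.png");cv2.imwrite("pics/scene0b.png",cv2.resize(a,(800,500)))
E
```

```text
pics
scene 384.77001649174747 -0.00035935837806601664 [ 1.119 -0.178  0.763] [-0.67  0.21 -0.71]
side 417.45056972185165 -0.08489909876705924 [0.418 0.851 0.712] [ 0.08 -0.79 -0.6 ]
wrist 332.6865309162846 0.0042174709833138185 [ 0.249 -0.632  0.373] [-0.31 -0.08 -0.95]
{'time': 0.15, 'joint_positions': array([-1.35581425e+00,  1.16373919e-01,  1.44210534e+00, -5.66884361e-06,
        1.58397505e+00, -3.78196127e-02]), 'joint_velocities': array([ 2.50899865e-05, -1.28245730e-03, -3.83184724e-03, -6.82302271e-04,
       -1.71001337e-03,  5.19405652e-04]), 'joint_torque': array([ 9.69304238e-04, -7.32507277e+01, -6.32846975e+01, -3.42453541e-05,
        5.05926306e-03, -2.56291065e-05]), 'eef_pos': array([ 0.16877732, -0.65341864,  0.23073705]), 'eef_rot': array([ 9.92021956e-01,  1.26064477e-01, -4.09362887e-05, -4.28886123e-04]), 'contact_force': array([-0.76084815,  0.16119434,  0.20112325]), 'wrist_torque': array([-0.00019466,  0.00966337, -0.02843841]), 'finger_force': 0.0, 'grip_width': 1.0019685209143423}
```

View pics/scene0.png

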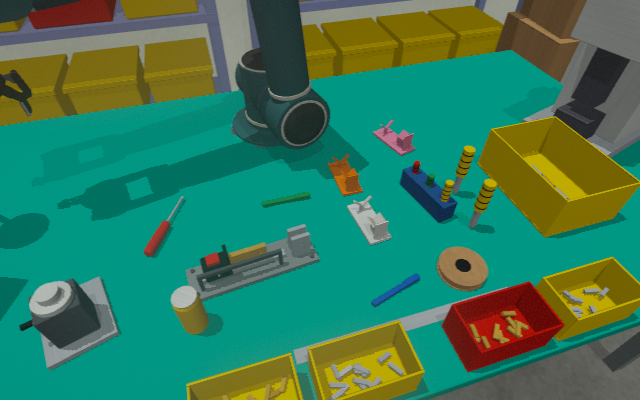

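View pics/side0.png

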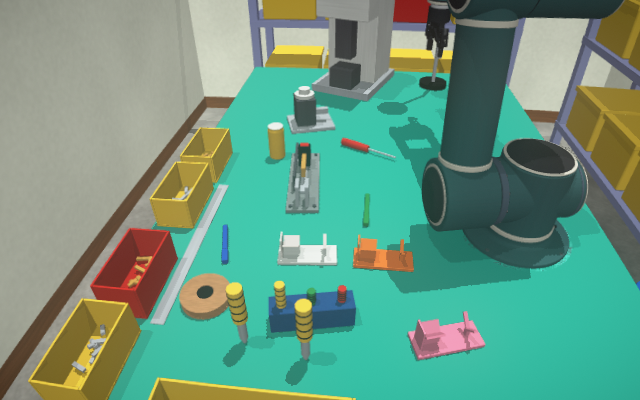

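The scene view shows three yellow-handled pins: two large ones at scene (468,160) and (486,200), and a small one in the blue block at (448,190), which is (279,293) in the side view. The small one in the block is the one meant. The cradles are white (370,222), orange (345,177) and pink (394,138), and I want the white one. The fixture is at (253,262) with the red button at (212,258).

```bash
python3 - <<'E'
from h import *
a=cv2.imread("pics/scene0.png");b=cv2.imread("pics/side0.png")
def cr(i,x,y,w,h,W,H): return cv2.resize(i[y:y+h,x:x+w],(W,H),interpolation=cv2.INTER_CUBIC)
o=np.vstack([np.hstack([cr(a,180,215,145,90,480,300),cr(a,340,190,60,57,320,300)]),
 np.hstack([cr(b,280,140,45,75,180,300),cr(b,270,225,75,45,370,300),cr(b,260,270,100,120,250,300)])])
cv2.imwrite("pics/crops.png",o)
E
```

```text
(no output)
```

View pics/crops.png

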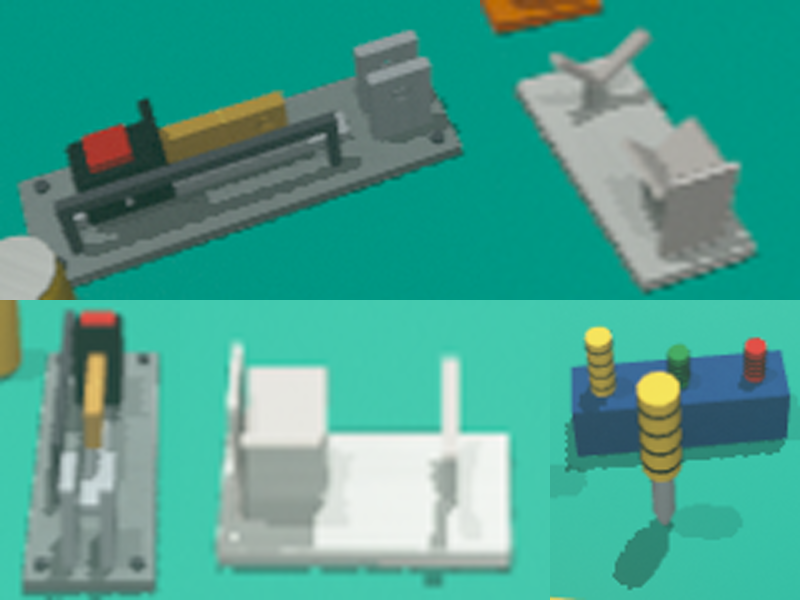

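The crops show the carriage parked at the left with its red button, the brass tongue pointing to the clevis, the white cradle's nose V and wall at the end away from the robot, and the short yellow pin in the blue block's end hole.

```bash
python3 - <<'E'
from h import *
def ld(n): z=np.load(n+"0.npz"); return z["K"],float(z["k"]),z["R"],z["t"]
a,b=ld("scene"),ld("side")
S=lambda u,v:(180+u*145/480,215+v*90/300)
C=lambda u,v:(340+(u-480)*60/320,190+v*57/300)
P=lambda u,v:(280+u/4,140+(v-300)/4)
Q=lambda u,v:(270+(u-180)*75/370,225+(v-300)*45/300)
B=lambda u,v:(260+(u-550)*.4,270+(v-300)*.4)
for n,c,p,z in [("plL",a,S(20,182),.012),("plR",a,S(462,150),.012),("s1",b,P(25,588),.012),("s2",b,P(157,580),.012),("s3",b,P(159,353),.012),
 ("btn",a,S(107,148),.079),("btnside",b,P(98,319),.079),("lugtop near",a,S(387,45),.076),("lugtop far",a,S(400,70),.076),
 ("cr farL",a,C(650,282),.01),("cr farR",a,C(757,240),.01),("cr nearL",a,C(517,90),.01),
 ("cr s",b,Q(220,556),.01),("cr s",b,Q(510,553),.01),("cr s",b,Q(510,433),.01),
 ("pin top side",b,B(599,337),.116),("green",b,B(679,350),.091),("red",b,B(755,345),.091),
 ("blk",b,B(572,368),.056),("blk",b,B(577,410),.056),("blk",b,B(790,396),.056),("blk",b,B(783,352),.056)]:
    print(n,np.round(p,1),onz(c,p,z).round(4))
# red button + yellow pin mask in scene
print("pin two",two(a,(449,183),b,B(599,337)))
E
```

```text
plL [186.  269.6] [ 0.5436 -0.3217  0.012 ]
plR [319.6 260. ] [ 0.6083 -0.018   0.012 ]
s1 [286.2 212. ] [ 0.5978 -0.0058  0.012 ]
s2 [319.2 210. ] [ 0.5107 -0.0225  0.012 ]
s3 [319.8 153.2] [ 0.5389 -0.3179  0.012 ]
btn [212.3 259.4] [ 0.5846 -0.253   0.079 ]
btnside [304.5 144.8] [ 0.5786 -0.2521  0.079 ]
lugtop near [296.9 228.5] [ 0.5514 -0.0558  0.076 ]
lugtop far [300.8 236. ] [ 0.5757 -0.0529  0.076 ]
cr farL [371.9 243.6] [0.5977 0.1201 0.01  ]
cr farR [391.9 235.6] [0.5891 0.178  0.01  ]
cr nearL [346.9 207.1] [0.4637 0.1036 0.01  ]
cr s [278.1 263.4] [0.5862 0.1822 0.01  ]
cr s [336.9 263. ] [0.4502 0.1678 0.01  ]
cr s [336.9 245. ] [0.4543 0.1071 0.01  ]
pin top side [279.6 284.8] [0.5482 0.3377 0.116 ]
green [311.6 290. ] [0.49   0.3232 0.091 ]
red [342. 288.] [0.4321 0.3127 0.091 ]
blk [268.8 297.2] [0.5772 0.3204 0.056 ]
blk [270.8 314. ] [0.5654 0.3607 0.056 ]
blk [356.  308.4] [0.4027 0.3316 0.056 ]
blk [353.2 290.8] [0.4099 0.2876 0.056 ]
pin two (array([0.54916085, 0.33467419, 0.1122661 ]), np.float64(0.00047022838438065095))
```

{"method": "apply_moves", "body": {
  "series": [
    {"jaw": 255,"translation": [0.014,-0.011,-0.0015],"angular": [0,0,0]},
    {"jaw": 255,"translation": [0.028,-0.022,-0.0015],"angular": [0,0,0]},
    {"jaw": 255,"translation": [0.028,-0.022,-0.0015],"angular": [0,0,0]},
    {"jaw": 255,"translation": [0.028,-0.022,-0.0015],"angular": [0,0,0]},
    {"jaw": 255,"translation": [0.028,-0.022,-0.0015],"angular": [0,0,0]},
    {"jaw": 255,"translation": [0.028,-0.022,-0.0015],"angular": [0,0,0]},
    {"jaw": 255,"translation": [0.028,-0.022,-0.0015],"angular": [0,0,0]},
    {"jaw": 255,"translation": [0.028,-0.022,-0.0015],"angular": [0,0,0]},
    {"jaw": 255,"translation": [0.028,-0.022,-0.0015],"angular": [0,0,0]},
    {"jaw": 255,"translation": [0.028,-0.022,-0.0015],"angular": [0,0,0]},
    {"jaw": 255,"translation": [0.028,-0.022,-0.0015],"angular": [0,0,0]},
    {"jaw": 255,"translation": [0.028,-0.022,-0.0015],"angular": [0,0,0]},
    {"jaw": 255,"translation": [0.028,-0.022,-0.0015],"angular": [0,0,0]},
    {"jaw": 255,"translation": [0.028,-0.022,-0.0015],"angular": [0,0,0]},
    {"jaw": 255,"translation": [0.028,-0.022,-0.0015],"angular": [0,0,0]},
    {"jaw": 255,"translation": [0.028,-0.022,-0.0015],"angular": [0,0,0]},
    {"jaw": 255,"translation": [0.028,-0.022,-0.0015],"angular": [0,0,0]},
    {"jaw": 255,"translation": [0.028,-0.022,-0.0015],"angular": [0,0,0]},
    {"jaw": 255,"translation": [0.014,-0.011,-0.0015],"angular": [0,0,0.14]},
    {"jaw": 255,"translation": [0,0,0],"angular": [0,0,0]}
  ]
}}

```text
time: 2.15
eef_pos: [0.5584, -0.1417, 0.2597]
eef_rot: [0.998, 0.056, -0.0, -0.0]
contact_force: [-0.2, 0.3, -0.5]
grip_width: -0.002
finger_force: 0.0
```

```bash
cat >> h.py <<'E'
def save(n,tag):
    c=cam(n); im=viewer.camera(n); cv2.imwrite(f"pics/{n}{tag}.png",im); np.savez(f"{n}{tag}.npz",K=c[0],k=c[1],R=c[2],t=c[3])
def ld(f): z=np.load(f+".npz"); return z["K"],float(z["k"]),z["R"],z["t"]
def st():
    o=manip.get_obs(); R=Ro.from_quat(o["eef_rot"]).as_matrix()
    print("t",round(o["time"],2),"p",o["eef_pos"].round(4),"x",R[:,0].round(3),"z",R[:,2].round(3),"F",o["contact_force"].round(1),"w",round(o["grip_width"],3),"ff",round(o["finger_force"],1),"j",o["joint_positions"].round(2))
E
python3 -c "
from h import *
st();save('wrist','1')"
```

```text
t 2.15 p [ 0.5584 -0.1417  0.2597] x [ 0.994  0.111 -0.   ] z [-0.  0. -1.] F [-0.2  0.3 -0.5] w -0.002 ff 0.0 j [-0.29 -0.11  1.62  0.    1.63  1.17]
```

View pics/wrist1.png

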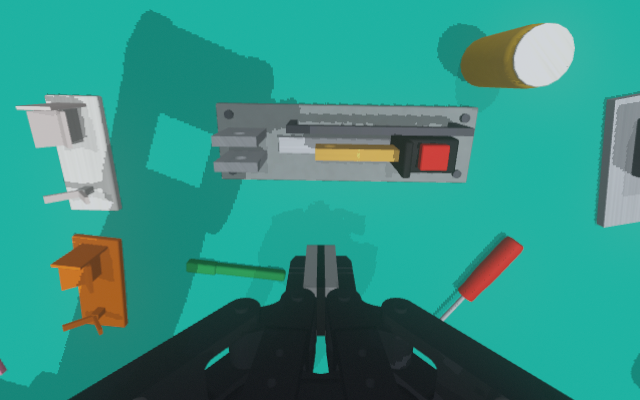

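The wrist view shows the whole fixture: plate corners near (217,103), (477,107), (467,183) and (214,178), lugs at (240,150), tongue (355,153) and button (435,157). The white cradle is at (75,150). I'll zoom in for edges.

```bash
python3 - <<'E'
from h import *
a=cv2.imread("pics/wrist1.png"); I=cv2.INTER_CUBIC
o=np.vstack([cv2.resize(a[95:190,205:325],None,fx=3.5,fy=3.5,interpolation=I)[:, :420],])
b=cv2.resize(a[85:215,10:125],None,fx=3.3,fy=3.3,interpolation=I)
H=max(o.shape[0],b.shape[0]); pad=lambda i:cv2.copyMakeBorder(i,0,H-i.shape[0],0,0,cv2.BORDER_CONSTANT)
cv2.imwrite("pics/z1.png",np.hstack([pad(o),pad(b)])); print(o.shape,b.shape)
c=ld("wrist1")
hsv=cv2.cvtColor(a,cv2.COLOR_BGR2HSV); teal=((hsv[...,0]>80)&(hsv[...,0]<95)&(hsv[...,1]>120))
top=[];bot=[]
for u in range(240,455,5):
    col=~teal[90:200,u]; r=np.where(col)[0]; top.append(onz(c,(u,90+r[0]-.5),.012)[:2]); bot.append(onz(c,(u,90+r[-1]+.5),.012)[:2])
rt=[]
for v in range(115,178,4):
    r=np.where(~teal[v,400:520])[0]; rt.append(onz(c,(400+r[-1]+.5,v),.012)[:2])
for n,p in [("far",top),("near",bot),("right",rt)]:
    f=cv2.fitLine(np.array(p,np.float32),cv2.DIST_HUBER,0,.01,.01).ravel(); print(n,f.round(4))
red=((hsv[...,0]<6)|(hsv[...,0]>174))&(hsv[...,1]>150); red[:, :400]=0; red[:,465:]=0; red[:130]=0;red[185:]=0
v,u=np.where(red); print("btn px",u.mean(),v.mean(),u.min(),u.max(),v.min(),v.max(), onz(c,(u.mean(),v.mean()),.079).round(4))
E
```

```text
(332, 420, 3) (429, 380, 3)
far [ 0.0944 -0.9955  0.6184 -0.1621]
near [ 0.0965 -0.9953  0.5315 -0.2011]
right [ 0.9957  0.0921  0.5885 -0.3168]
btn px 434.1792065663475 157.26675786593708 420 449 144 170 [ 0.5817 -0.2513  0.079 ]
```

View pics/z1.png

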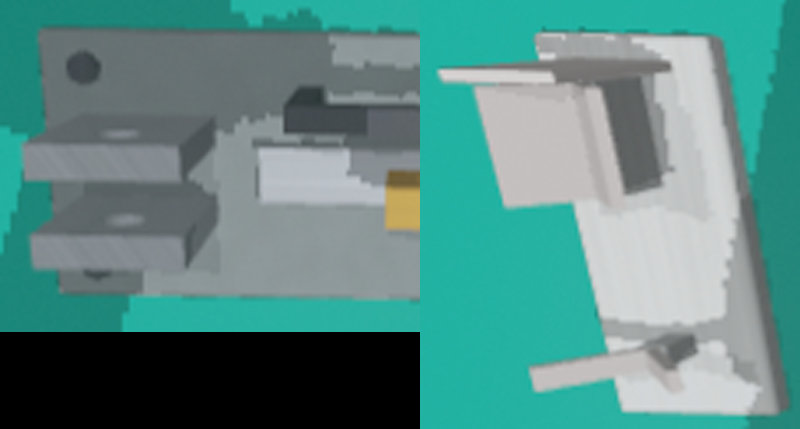

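```bash
python3 - <<'E'
from h import *
c=ld("wrist1")
X=np.array([.9955,.0945,0]);Y=np.array([-.0945,.9955,0])
A=lambda u,v:(205+u/3.5,95+v/3.5); B=lambda u,v:(10+(u-420)/3.3,85+v/3.3)
for n,p,z in [("nearlug",A(109.5,252),.076),("farlug",A(103,163),.076),("nl",A(30,235),.076),("nr",A(187,238),.076),("nhole",A(125,220),.055),("fhole",A(123,133),.055),("plateL",A(41,30),.012),("plateLb",A(60,293),.012)]:
    w=onz(c,p,z); print(n,w.round(4),"f",(w@X).round(4),(w@Y).round(4))
for n,p,z in [("tl",B(538,35),.01),("tr",B(710,38),.01),("br",B(758,412),.01),("bl",B(624,410),.01),("wallL",B(440,72),.064),("wallR",B(670,66),.064),("noseVl",B(480,92),.0525),("noseVlb",B(507,207),.0525),("noseVbot t",B(600,90),.0355),("botb",B(622,205),.0355),("endVl",B(531,378),.053)]:
    print(n,onz(c,p,z).round(4))
# big pins & block
a,b=ld("scene0"),ld("side0")
for p,q in [((468,151),(235,289)),((487,184),(303,306)),((448,183),(279.6,284.8))]: print(two(a,p,b,q))
E
```

```text
nearlug [ 0.5492 -0.0565  0.076 ] f 0.5414 -0.1081
farlug [ 0.5748 -0.0539  0.076 ] f 0.5671 -0.108
nl [ 0.5517 -0.0337  0.076 ] f 0.546 -0.0857
nr [ 0.5558 -0.0784  0.076 ] f 0.5459 -0.1306
nhole [ 0.5539 -0.056   0.055 ] f 0.5461 -0.1081
fhole [ 0.5801 -0.0545  0.055 ] f 0.5724 -0.1091
plateL [ 0.6029 -0.0175  0.012 ] f 0.5986 -0.0743
plateLb [ 0.5146 -0.025   0.012 ] f 0.5099 -0.0735
tl [0.5898 0.1748 0.01  ]
tr [0.5954 0.1166 0.01  ]
br [0.4574 0.1127 0.01  ]
bl [0.4525 0.1635 0.01  ]
wallL [0.5827 0.1631 0.064 ]
wallR [0.5922 0.095  0.064 ]
noseVl [0.576  0.162  0.0525]
noseVlb [0.54   0.1596 0.0525]
noseVbot t [0.5778 0.1376 0.0355]
botb [0.5402 0.1354 0.0355]
endVl [0.4815 0.1606 0.053 ]
(array([0.57414925, 0.38813802, 0.19197692]), np.float64(0.08039504953280033))
(array([0.53423601, 0.41088025, 0.11366651]), np.float64(0.08883261077510318))
(array([0.54866731, 0.3332451 , 0.11143201]), np.float64(0.0013642288228561858))
```

{"method": "apply_moves", "body": {
  "series": [
    {"jaw": 255,"translation": [0.002,0.015,0.01],"angular": [0,0,0.016]},
    {"jaw": 255,"translation": [0.003,0.026,0.02],"angular": [0,0,0]},
    {"jaw": 255,"translation": [0.003,0.026,0.02],"angular": [0,0,0]},
    {"jaw": 255,"translation": [0.003,0.024,0.02],"angular": [0,0,0]},
    {"jaw": 255,"translation": [0.002,0.01,0.03],"angular": [0,0,0]},
    {"jaw": 255,"translation": [0,0,0.03],"angular": [0,0,0]},
    {"jaw": 255,"translation": [0,0,0.025],"angular": [0,0,0]},
    {"jaw": 255,"translation": [0,0,0.015],"angular": [0,0,0]},
    {"jaw": 255,"translation": [0,0,0.005],"angular": [0,0,0]},
    {"jaw": 255,"translation": [0,0,0],"angular": [0,0,0]}
  ]
}}

```text
time: 3.2
eef_pos: [0.5804, -0.2438, 0.0848]
eef_rot: [0.999, 0.048, -0.0, -0.0]
contact_force: [-0.5, 0.5, -0.2]
grip_width: 0.007
finger_force: 0.0
```

```bash
python3 - <<'E'
from h import *
st();save("side","2");save("wrist","2")
a=cv2.imread("pics/side2.png");b=cv2.imread("pics/wrist2.png")
cv2.imwrite("pics/z2.png",np.hstack([cv2.resize(a[100:225,250:370],(384,400),interpolation=2),cv2.resize(b[120:320,220:420],(400,400))]))
a,b=ld("scene0"),ld("side0")
for q,p in [((468,151),(303,306)),((487,184),(235,289))]: print(two(a,q,b,p))
E
```

```text
t 3.2 p [ 0.5804 -0.2438  0.0848] x [ 0.995  0.097 -0.   ] z [-0.  0. -1.] F [-0.5  0.5 -0.2] w 0.007 ff 0.0 j [-0.44  0.1   1.71 -0.    1.34  1.04]
(array([0.4932457 , 0.41110122, 0.15221704]), np.float64(6.391716039011606e-05))
(array([0.61492274, 0.38578556, 0.15276427]), np.float64(0.0029037314309007974))
```

View pics/z2.png

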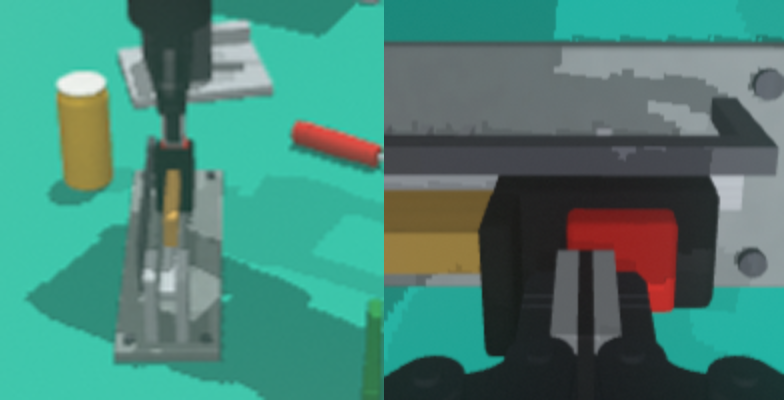

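The side and wrist views show the shut fingertips centred over the button, about 10 mm short of the black ridge. Now I press.

{"method": "apply_moves", "body": {
  "series": [
    {"jaw": 255,"translation": [0,0,0.006],"angular": [0,0,0]},
    {"jaw": 255,"translation": [0,0,0.004],"angular": [0,0,0]},
    {"jaw": 255,"translation": [0,0,0.002],"angular": [0,0,0]},
    {"jaw": 255,"translation": [0,0,0],"angular": [0,0,0]}
  ]
}}

```text
time: 3.7
eef_pos: [0.5811, -0.2435, 0.0731]
eef_rot: [0.999, 0.048, 0.0, 0.0]
contact_force: [4.0, -1.9, 4.3]
grip_width: -0.001
finger_force: 2.2
```

{"method": "apply_moves", "body": {
  "series": [
    {"jaw": 255,"translation": [0,-0.006,0.0005],"angular": [0,0,0]},
    {"jaw": 255,"translation": [0,-0.006,0],"angular": [0,0,0]},
    {"jaw": 255,"translation": [0,-0.01,0],"angular": [0,0,0]},
    {"jaw": 255,"translation": [0,-0.01,0],"angular": [0,0,0]},
    {"jaw": 255,"translation": [0,-0.01,0],"angular": [0,0,0]},
    {"jaw": 255,"translation": [0,-0.01,0],"angular": [0,0,0]},
    {"jaw": 255,"translation": [0,0,0],"angular": [0,0,0]}
  ]
}}

```text
time: 4.4
eef_pos: [0.5756, -0.1898, 0.0723]
eef_rot: [0.999, 0.049, -0.0, -0.001]
contact_force: [1.3, 2.0, 4.9]
grip_width: 0.0
finger_force: 2.4
```

```bash
python3 - <<'E'
from h import *
st()
o=manip.get_obs()['eef_pos'];print(o@[-.0945,.9955,0],o@[.9955,.0945,0])
E
```

```text
t 4.4 p [ 0.5756 -0.1898  0.0723] x [ 0.995  0.098 -0.   ] z [-0.     0.001 -1.   ] F [1.3 2.  4.9] w 0.0 ff 2.4 j [-0.36  0.06  1.77  0.    1.32  1.11]
-0.24332890337197663 0.5550339954476591
```

{"method": "apply_moves", "body": {
  "series": [
    {"jaw": 255,"translation": [0,-0.01,0],"angular": [0,0,0]},
    {"jaw": 255,"translation": [0,-0.01,0],"angular": [0,0,0]},
    {"jaw": 255,"translation": [0,-0.01,0],"angular": [0,0,0]},
    {"jaw": 255,"translation": [0,-0.01,0],"angular": [0,0,0]},
    {"jaw": 255,"translation": [0,-0.006,0],"angular": [0,0,0]},
    {"jaw": 255,"translation": [0,-0.003,0],"angular": [0,0,0]},
    {"jaw": 255,"translation": [0,0,0],"angular": [0,0,0]}
  ]
}}

```text
time: 5.1
eef_pos: [0.5709, -0.1422, 0.0722]
eef_rot: [0.999, 0.049, -0.0, -0.0]
contact_force: [1.4, 2.9, 4.7]
grip_width: 0.004
finger_force: 2.4
```

```bash
python3 - <<'E'
from h import *
st();save("wrist","3"); save("scene","3")
o=manip.get_obs()['eef_pos'];print(o@[-.0945,.9955,0],o@[.9955,.0945,0])
a=cv2.imread("pics/wrist3.png");b=cv2.imread("pics/scene3.png")
cv2.imwrite("pics/z3.png",np.hstack([cv2.resize(a[120:320,180:420],(480,400)),cv2.resize(b[200:300,200:280],(320,400),interpolation=2)]))
E
```

```text
t 5.1 p [ 0.5709 -0.1422  0.0722] x [ 0.995  0.097 -0.   ] z [-0.     0.001 -1.   ] F [1.4 2.9 4.7] w 0.004 ff 2.4 j [-0.29  0.02  1.81  0.    1.32  1.19]
-0.19576642255715915 0.5548417049888428
```

View pics/z3.png

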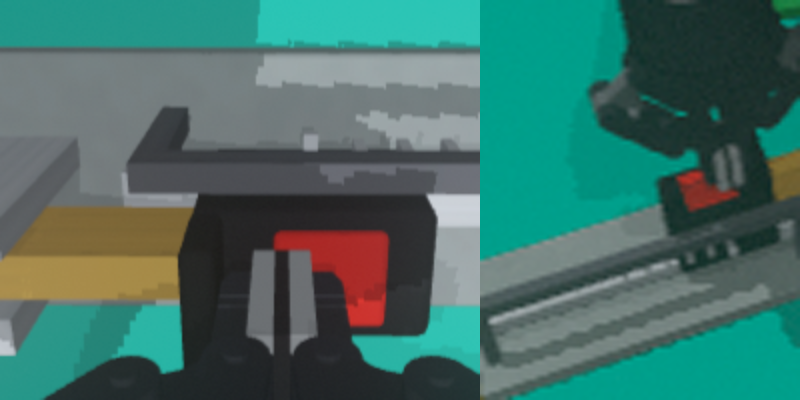

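```bash
python3 - <<'E'
from h import *
X=np.array([.9955,.0945,0]);Y=np.array([-.0945,.9955,0])
for n,z,x0 in [("wrist1",.079,400),("wrist2",.079,300),("wrist3",.072,300)]:
    c=ld(n);a=cv2.imread(f"pics/{n}.png");hsv=cv2.cvtColor(a,cv2.COLOR_BGR2HSV)
    red=((hsv[...,0]<6)|(hsv[...,0]>174))&(hsv[...,1]>150);red[:,:x0]=0;red[:,460:]=0;red[200 if x0<400 else 185:]=0
    v,u=np.where(red); r=u.max()+.5; row=np.median(v[u>u.max()-3]); l=u.min()-.5
    # top band: row at upper part of button
    print(n,l,r,row,(onz(c,(r,row),z)@Y).round(4),(onz(c,(l,np.median(v[u<u.min()+2])),z)@Y).round(4))
c=ld("wrist3")
# ridge/tongue: carriage left (tongue root) px, lug right edge top
a=cv2.imread("pics/wrist3.png")
for n,p,z in [("ridge +y top edge",(180+180/2,120+255/2),.091),("carr right",(180+436/2,120+215/2),.070),("lugfar r",(180+78/2,120+142/2),.076)]: print(n,(onz(c,p,z)@Y).round(4),(onz(c,p,z)@X).round(4))
E
```

```text
wrist1 419.5 449.5 152.0 -0.3195 -0.2912Traceback (most recent call last):
  File "<stdin>", line 6, in <module>
    return umr_maximum(a, axis, None, out, keepdims, initial, where)
ValueError: zero-size array to reduction operation maximum which has no identity
```

```bash
python3 - <<'E'
from h import *
X=np.array([.9955,.0945,0]);Y=np.array([-.0945,.9955,0])
for n,z in [("wrist2",.079),("wrist3",.072)]:
    c=ld(n);a=cv2.imread(f"pics/{n}.png");hsv=cv2.cvtColor(a,cv2.COLOR_BGR2HSV)
    red=((hsv[...,0]<6)|(hsv[...,0]>174))&(hsv[...,1]>150);m=np.zeros_like(red);m[200:290,300:400]=red[200:290,300:400]
    v,u=np.where(m); r=u.max()+.5; l=u.min()-.5
    R=[onz(c,(p,np.median(v[abs(u-p)<2])),z)@Y for p in (l,r)]
    print(n,l,r,np.round(R,4),np.mean(R).round(4))
c=ld("wrist3")
for n,p,z in [("ridge +y top edge",(270,247),.091),("carr right",(398,227),.070),("lugfar r",(219,191),.076)]: print(n,(onz(c,p,z)@Y).round(4),(onz(c,p,z)@X).round(4))
E
```

```text
wrist2 310.5 366.5 [-0.2919 -0.3198] -0.3059
wrist3 316.5 374.5 [-0.1929 -0.2206] -0.2068
ridge +y top edge -0.1738 0.5722
carr right -0.2316 0.5719
lugfar r -0.1502 0.5916
```

The button has travelled 99 mm, so the carriage is close to its end stop. I back off 4 mm and lift.

{"method": "apply_moves", "body": {
  "series": [
    {"jaw": 255,"translation": [0,0.004,0],"angular": [0,0,0]},
    {"jaw": 255,"translation": [0,0,0],"angular": [0,0,0]},
    {"jaw": 255,"translation": [0,0,-0.01],"angular": [0,0,0]},
    {"jaw": 255,"translation": [0,0,-0.03],"angular": [0,0,0]},
    {"jaw": 120,"translation": [0,0,-0.03],"angular": [0,0,0]},
    {"jaw": 0,"translation": [0,0,-0.03],"angular": [0,0,0]},
    {"jaw": 0,"translation": [0,0,0],"angular": [0,0,0]}
  ]
}}

```text
time: 5.9
eef_pos: [0.5723, -0.1474, 0.177]
eef_rot: [0.999, 0.048, 0.002, 0.001]
contact_force: [-0.1, -0.0, -0.2]
grip_width: 0.506
finger_force: 0.0
```

```bash
python3 - <<'E'
from h import *
st();save("wrist","4")
X=np.array([.9955,.0945,0]);Y=np.array([-.0945,.9955,0])
n="wrist4";z=.079;c=ld(n);a=cv2.imread(f"pics/{n}.png");hsv=cv2.cvtColor(a,cv2.COLOR_BGR2HSV)
red=((hsv[...,0]<6)|(hsv[...,0]>174))&(hsv[...,1]>150)
k,lab,s,ce=cv2.connectedComponentsWithStats(red.astype(np.uint8))
for i in range(1,k):
    if s[i,4]>100: print(s[i],[(onz(c,(s[i,0]+d-.5,ce[i,1]),z)@Y).round(4) for d in (0,s[i,2])], (onz(c,ce[i],z)@X).round(4))
E
```

```text
t 5.9 p [ 0.5723 -0.1474  0.177 ] x [0.995 0.096 0.005] z [ 0.005 -0.002 -1.   ] F [-0.1 -0.  -0.2] w 0.506 ff 0.0 j [-0.29 -0.05  1.7  -0.    1.49  1.18]
[ 318  178   36   35 1216] [np.float64(-0.198), np.float64(-0.2256)] 0.5561
[ 498  284   63   55 1404] [np.float64(-0.3536), np.float64(-0.4079)] 0.4511
```

{"method": "apply_moves", "body": {
  "series": [
    {"jaw": 0,"translation": [-0.003,-0.02,-0.01],"angular": [0,0,0]},
    {"jaw": 0,"translation": [-0.003,-0.035,-0.01],"angular": [0,0,0]},
    {"jaw": 0,"translation": [-0.003,-0.035,-0.01],"angular": [0,0,0]},
    {"jaw": 0,"translation": [-0.003,-0.035,-0.01],"angular": [0,0,0]},
    {"jaw": 0,"translation": [-0.003,-0.035,-0.01],"angular": [0,0,0]},
    {"jaw": 0,"translation": [-0.003,-0.035,-0.01],"angular": [0,0,0]},
    {"jaw": 0,"translation": [-0.003,-0.035,-0.01],"angular": [0,0,0]},
    {"jaw": 0,"translation": [-0.003,-0.035,-0.01],"angular": [0,0,0]},
    {"jaw": 0,"translation": [-0.003,-0.035,-0.01],"angular": [0,0,0]},
    {"jaw": 0,"translation": [-0.003,-0.035,0],"angular": [0,0,0]},
    {"jaw": 0,"translation": [-0.003,-0.03,0],"angular": [0,0,0]},
    {"jaw": 0,"translation": [-0.003,-0.01,0],"angular": [0,0,0]},
    {"jaw": 0,"translation": [0,0,0],"angular": [0,0,0]}
  ]
}}

```text
time: 7.25
eef_pos: [0.4982, 0.224, 0.2616]
eef_rot: [0.999, 0.049, -0.001, 0.0]
contact_force: [0.0, 0.6, -0.2]
grip_width: 1.002
finger_force: 0.0
```

```bash
python3 - <<'E'
from h import *
st();save("wrist","5")
a=cv2.imread("pics/wrist5.png"); cv2.imwrite("pics/w5.png",cv2.resize(a[0:300,60:460],(800,600),interpolation=2))
E
```

```text
t 7.25 p [0.4982 0.224  0.2616] x [ 0.995  0.099 -0.001] z [-0.001 -0.001 -1.   ] F [ 0.   0.6 -0.2] w 1.002 ff 0.0 j [ 0.38 -0.17  1.67 -0.    1.64  1.85]
```

View pics/w5.png

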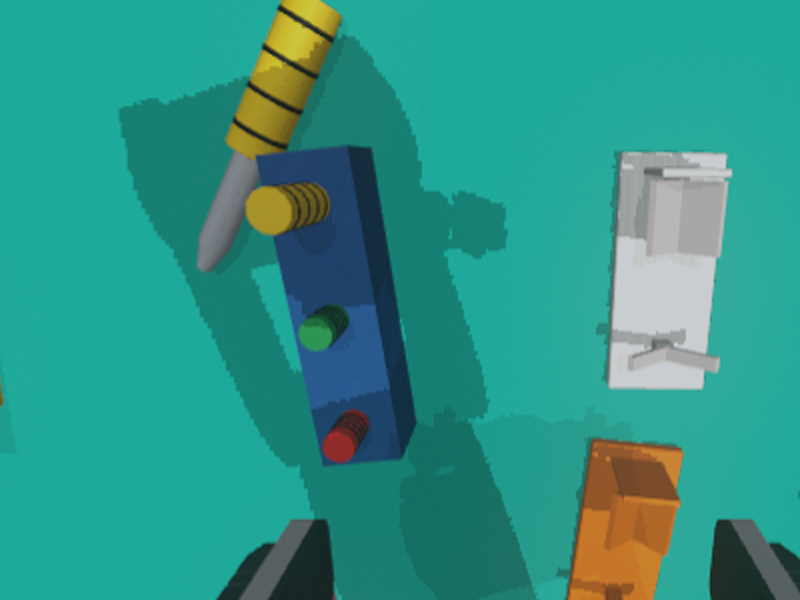

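The view shows the yellow pin's top at crop (271,210), the green at (322,333) and the red at (345,443). A large look-alike lies slanted at (270,110). The white cradle has its base corners at (622,153), (727,153), (703,388) and (610,388).

```bash
python3 - <<'E'
from h import *
c=ld("wrist5");a,b=ld("scene0"),ld("side0")
W=lambda u,v:(60+u/2,v/2)
for n,p,z in [("pin",W(271,210),.116),("green",W(320,334),.091),("red",W(343,445),.091),("TL",W(622,153),.01),("TR",W(727,153),.01),("BR",W(703,388),.01),("BL",W(610,388),.01),
 ("Vbot far",W(682,178),.0355),("Vbot near",W(682,252),.0355),("V near L",W(648,253),.0525),("V near R",W(722,257),.0525),("endV L",W(630,365),.053),("endV R",W(718,362),.053),("wallL",W(645,173),.064),("wallR",W(731,173),.064)]: print(n,onz(c,p,z).round(4))
print("A top",two(c,W(315,5),a,(487,184)),two(c,W(315,5),b,(235,289)))
print("A nose",two(c,W(205,266),a,(474,226)),two(c,W(205,266),b,(244,342)))
E
```

```text
pin [0.5506 0.335  0.116 ]
green [0.4919 0.3217 0.091 ]
red [0.4343 0.3099 0.091 ]
TL [0.5899 0.1771 0.01  ]
TR [0.5957 0.1188 0.01  ]
BR [0.4577 0.1062 0.01  ]
BL [0.4519 0.164  0.01  ]
Vbot far [0.5801 0.1474 0.0355]
Vbot near [0.5421 0.1405 0.0355]
V near L [0.5416 0.1623 0.0525]
V near R [0.5434 0.1235 0.0525]
endV L [0.4804 0.1625 0.053 ]
endV R [0.4869 0.1146 0.053 ]
wallL [0.5807 0.1723 0.064 ]
wallR [0.5848 0.1307 0.064 ]
A top (array([0.63352734, 0.32261268, 0.18567534]), np.float64(0.05895960955725999)) (array([0.63775842, 0.32743686, 0.08124821]), np.float64(0.006949874630724361))
A nose (array([ 0.47305053,  0.5303803 , -0.20257261]), np.float64(0.04696117680419792)) (array([0.55724209, 0.40947899, 0.05776716]), np.float64(0.09665079309911122))
```

```bash
python3 - <<'E'
from h import *
c=ld("wrist5");a,b=ld("scene0"),ld("side0")
print("A nose",two(a,(474,226),b,(244,342)),"B nose",two(a,(457,192),b,(305,358)))
save("side","5");save("scene","5")
for n,r in [("scene",(150,240,440,500)),("side",(270,365,215,330))]:
    d=np.abs(cv2.imread(f"pics/{n}0.png").astype(int)-cv2.imread(f"pics/{n}5.png")).max(2)[r[0]:r[1],r[2]:r[3]]; print(n,(d>60).sum(),d.size)
W=lambda u,v:(60+u/2,v/2)
for p in [(315,5),(205,266)]: print(onz(c,W(*p),.02))
print(proj(c,[[.615,.386,.153],[.6149,.3858,0.02],[.493,.411,.152],[.493,.411,0.]]))
i=cv2.imread("pics/side5.png");j=cv2.imread("pics/scene5.png");w=cv2.imread("pics/wrist5.png")
cv2.imwrite("pics/z5.png",np.hstack([cv2.resize(i[265:365,210:360],(450,300)),cv2.resize(j[140:240,430:530],(300,300))]))
E
```

```text
A nose (array([0.61740773, 0.39572184, 0.00538562]), np.float64(0.0027900849884953177)) B nose (array([0.49454821, 0.41950519, 0.00682103]), np.float64(0.003663450579575338))
scene 1452 5400
side 3438 10925
[0.64444265 0.34446946 0.02      ]
[0.50550575 0.40741396 0.02      ]
[[ 95.88154979   1.22988821]
 [177.6642712   30.00141488]
 [ 82.89565645 173.91856896]
 [167.47387111 140.52214654]]
```

View pics/z5.png

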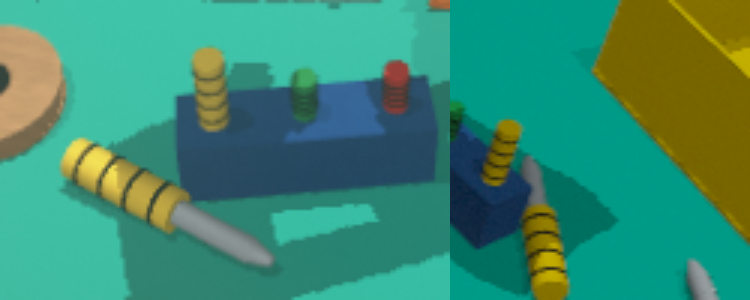

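The look-alikes have toppled onto the table beside the block. They lie low and clear of the fingers. Next I go to the yellow pin.

{"method": "apply_moves", "body": {
  "series": [
    {"jaw": 0,"translation": [0.006,-0.011,0.01],"angular": [0,0,0]},
    {"jaw": 0,"translation": [0.016,-0.026,0.02],"angular": [0,0,0]},
    {"jaw": 0,"translation": [0.016,-0.027,0.02],"angular": [0,0,0]},
    {"jaw": 0,"translation": [0.016,-0.027,0.025],"angular": [0,0,0]},
    {"jaw": 0,"translation": [0.0086,-0.0148,0.025],"angular": [0,0,0]},
    {"jaw": 0,"translation": [0,0,0.03],"angular": [0,0,0]},
    {"jaw": 0,"translation": [0,0,0.03],"angular": [0,0,0]},
    {"jaw": 0,"translation": [0,0,0.022],"angular": [0,0,0]},
    {"jaw": 0,"translation": [0,0,0.0096],"angular": [0,0,0]},
    {"jaw": 0,"translation": [0,0,0],"angular": [0,0,0]}
  ]
}}

```text
time: 8.4
eef_pos: [0.551, 0.3338, 0.069]
eef_rot: [0.999, 0.048, -0.001, 0.001]
contact_force: [-0.9, 0.3, 0.1]
grip_width: 1.003
finger_force: 0.0
```

{"method": "apply_moves", "body": {
  "series": [
    {"jaw": 255,"translation": [0,0,0],"angular": [0,0,0]},
    {"jaw": 255,"translation": [0,0,0],"angular": [0,0,0]},
    {"jaw": 255,"translation": [0,0,0],"angular": [0,0,0]},
    {"jaw": 255,"translation": [0,0,0],"angular": [0,0,0]},
    {"jaw": 255,"translation": [0,0,0],"angular": [0,0,0]},
    {"jaw": 255,"translation": [0,0,0],"angular": [0,0,0]},
    {"jaw": 255,"translation": [0,0,0],"angular": [0,0,0]}
  ],
  "grip_force": 60
}}

```text
time: 9.1
eef_pos: [0.5515, 0.3345, 0.0713]
eef_rot: [0.999, 0.048, 0.0, -0.0]
contact_force: [-0.2, -0.1, 5.7]
grip_width: 0.22
finger_force: 58.3
```

```bash
python3 -c "
from h import *
st()"
```

```text
t 9.1 p [0.5515 0.3345 0.0713] x [0.995 0.097 0.001] z [ 0.001  0.    -1.   ] F [-0.2 -0.1  5.7] w 0.22 ff 58.3 j [0.51 0.14 1.68 0.   1.32 1.98]
```

```bash
cat > k.py <<'E'
import numpy as np
D=np.array([[.1164,1.4421,.1688,-.6534,.2307],[-.11,1.62,.5584,-.1417,.2597],[.10,1.71,.5804,-.2438,.0848],[.02,1.81,.5709,-.1422,.0722],[-.05,1.70,.5723,-.1474,.177],[-.17,1.67,.4982,.224,.2616],[.14,1.68,.5515,.3345,.0713]])
A=[];y=[]
for j2,j3,x,yy,z in D:
    A+= [[np.sin(j2),np.sin(j2+j3),1,0],[np.cos(j2),np.cos(j2+j3),0,1]]; y+=[np.hypot(x,yy),z]
s=np.linalg.lstsq(np.array(A),np.array(y),rcond=None); print("a,b,c,h-L",s[0].round(3),np.abs(np.array(A)@s[0]-y).max())
a,b,c,k=s[0]
for L in (.2,.25,.3,.35):
  for th in (25,35,45,55):
    t=np.radians(th); zt=np.array([np.cos(t),-np.sin(t)])
    tcp=np.array([.5238+.048,.148])@[1,0], .044
    nose=np.array([np.hypot(.5238+.048,.146),.044]); w=nose-(.065+L)*zt
    r,z=w[0]-c,w[1]-(k+L); d=np.hypot(r,z)
    cj=(d*d-a*a-b*b)/(2*a*b); j3=np.arccos(np.clip(cj,-1,1)); j2=np.arctan2(r,z)-np.arctan2(b*np.sin(j3),a+b*np.cos(j3))
    print(L,th,"cos",cj.round(2),"j2",j2.round(2),"j3",j3.round(2),"j5",(np.pi/2+t-j2-j3).round(2))
E
python3 k.py
```

```text
a,b,c,h-L [ 0.387  0.603  0.01  -0.162] 0.016544131462088107
0.2 25 cos -0.82 j2 -0.64 j3 2.54 j5 0.11
0.2 35 cos -0.76 j2 -0.6 j3 2.44 j5 0.34
0.2 45 cos -0.69 j2 -0.52 j3 2.33 j5 0.55
0.2 55 cos -0.6 j2 -0.43 j3 2.22 j5 0.74
0.25 25 cos -0.9 j2 -0.82 j3 2.68 j5 0.14
0.25 35 cos -0.84 j2 -0.74 j3 2.56 j5 0.36
0.25 45 cos -0.76 j2 -0.64 j3 2.43 j5 0.56
0.25 55 cos -0.66 j2 -0.52 j3 2.29 j5 0.75
0.3 25 cos -0.96 j2 -1.08 j3 2.85 j5 0.23
0.3 35 cos -0.9 j2 -0.93 j3 2.7 j5 0.42
0.3 45 cos -0.82 j2 -0.77 j3 2.53 j5 0.6
0.3 55 cos -0.72 j2 -0.61 j3 2.37 j5 0.77
0.35 25 cos -1.01 j2 -1.72 j3 3.14 j5 0.59
0.35 35 cos -0.96 j2 -1.2 j3 2.85 j5 0.53
0.35 45 cos -0.88 j2 -0.93 j3 2.64 j5 0.65
0.35 55 cos -0.77 j2 -0.71 j3 2.45 j5 0.8
```

{"method": "apply_moves", "body": {
  "series": [
    {"jaw": 255,"translation": [0,0,-0.015],"angular": [0,0,0]},
    {"jaw": 255,"translation": [0,0,-0.025],"angular": [0,0,0]},
    {"jaw": 255,"translation": [0,0,-0.035],"angular": [0,0,0]},
    {"jaw": 255,"translation": [0,0,-0.035],"angular": [0,0,0]},
    {"jaw": 255,"translation": [-0.003,0.012,-0.01],"angular": [0,0,0]},
    {"jaw": 255,"translation": [-0.006,0.027,0],"angular": [0,0,0]},
    {"jaw": 255,"translation": [-0.006,0.027,0],"angular": [0,0,0]},
    {"jaw": 255,"translation": [-0.006,0.027,0],"angular": [0,0,0]},
    {"jaw": 255,"translation": [-0.006,0.027,0],"angular": [0,0,0]},
    {"jaw": 255,"translation": [-0.006,0.027,0],"angular": [0,0,0]},
    {"jaw": 255,"translation": [-0.006,0.027,0],"angular": [0,0,0]},
    {"jaw": 255,"translation": [-0.003,0.015,0],"angular": [0,0,0]},
    {"jaw": 255,"translation": [0,0,0],"angular": [0,0.14,0]},
    {"jaw": 255,"translation": [0,0,0],"angular": [0,0.14,0]},
    {"jaw": 255,"translation": [0,0,0],"angular": [0,0.14,0]},
    {"jaw": 255,"translation": [0,0,0],"angular": [0,0.14,0]},
    {"jaw": 255,"translation": [0,0,0],"angular": [0,0.14,0]},
    {"jaw": 255,"translation": [0,0,0],"angular": [0,0,0]}
  ]
}}

```text
time: 10.9
eef_pos: [0.5256, 0.142, 0.1882]
eef_rot: [0.938, 0.046, 0.343, -0.017]
contact_force: [0.2, -0.0, -1.6]
grip_width: 0.216
finger_force: 59.2
```

```bash
python3 - <<'E'
from h import *
st();save("wrist","6")
save("side","6");save("scene","6")
o=manip.get_obs();R=Ro.from_quat(o["eef_rot"]).as_matrix()
n=o["eef_pos"]+.065*R[:,2];print("nose est",n.round(4))
for k in ("side","scene"):print(k,proj(ld(k+"6"),[n,o["eef_pos"]]).round(1))
i=cv2.imread("pics/side6.png");j=cv2.imread("pics/scene6.png")
cv2.imwrite("pics/z6.png",np.hstack([cv2.resize(i[180:280,250:370],(480,400),interpolation=2),cv2.resize(j[160:260,325:405],(320,400),interpolation=2)]))
E
```

```text
t 10.9 p [0.5256 0.142  0.1882] x [0.761 0.075 0.645] z [ 0.642  0.063 -0.765] F [ 0.2 -0.  -1.6] w 0.216 ff 59.2 j [ 0.28 -0.59  2.21 -0.16  0.84  1.82]
nose est [0.5696 0.1463 0.1418]
side [[284.4 209.9]
 [302.7 191.5]]
scene [[383.6 195.9]
 [377.2 168.2]]
```

View pics/z6.png

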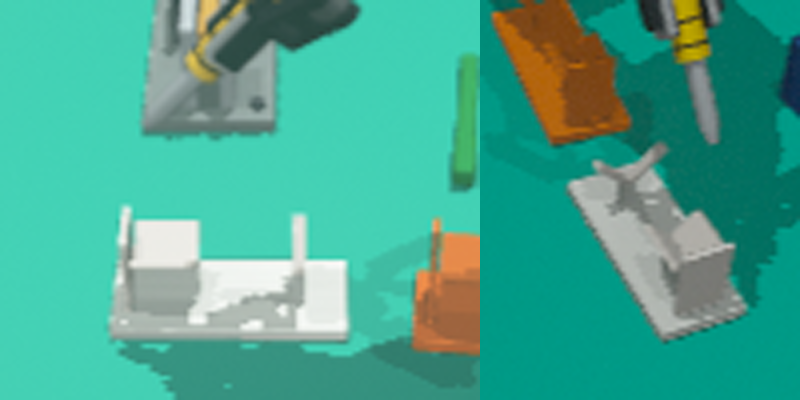

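The pin is held and leans with its nose above the nose V, at scene (383,195), close to the prediction. I descend.

{"method": "apply_moves", "body": {
  "series": [
    {"jaw": 255,"translation": [-0.008,0,0.0095],"angular": [0,0,0]},
    {"jaw": 255,"translation": [-0.014,0,0.0165],"angular": [0,0,0]},
    {"jaw": 255,"translation": [-0.014,0,0.0165],"angular": [0,0,0]},
    {"jaw": 255,"translation": [-0.013,0,0.0155],"angular": [0,0,0]},
    {"jaw": 255,"translation": [-0.007,0,0.0085],"angular": [0,0,0]},
    {"jaw": 255,"translation": [0,0,0],"angular": [0,0,0]}
  ]
}}

```text
time: 11.65
eef_pos: [0.5275, 0.1419, 0.1016]
eef_rot: [0.939, 0.045, 0.341, -0.016]
contact_force: [0.7, 0.2, -1.2]
grip_width: 0.217
finger_force: 59.2
```

```bash
python3 -c "
from h import *
st();o=manip.get_obs();R=Ro.from_quat(o['eef_rot']).as_matrix();print(o['eef_pos']+.065*R[:,2])
save('side','7');save('scene','7')"
```

```text
t 11.65 p [0.5275 0.1419 0.1016] x [0.764 0.074 0.641] z [ 0.638  0.061 -0.767] F [ 0.7  0.2 -1.2] w 0.217 ff 59.2 j [ 0.28 -0.51  2.3  -0.19  0.67  1.86]
[0.56899261 0.14591569 0.05170419]
```

{"method": "apply_moves", "body": {
  "series": [
    {"jaw": 255,"translation": [-0.0019,0,0.0023],"angular": [0,0,0]},
    {"jaw": 255,"translation": [-0.0019,0,0.0023],"angular": [0,0,0]},
    {"jaw": 255,"translation": [-0.0013,0,0.0015],"angular": [0,0,0]},
    {"jaw": 255,"translation": [-0.0013,0,0.0015],"angular": [0,0,0]},
    {"jaw": 255,"translation": [0,0,0],"angular": [0,0,0]}
  ]
}}

```text
time: 12.25
eef_pos: [0.5277, 0.1422, 0.0935]
eef_rot: [0.938, 0.045, 0.342, -0.017]
contact_force: [-0.0, 0.8, -0.2]
grip_width: 0.215
finger_force: 59.2
```

{"method": "apply_moves", "body": {
  "series": [
    {"jaw": 255,"translation": [-0.001,0,0.0012],"angular": [0,0,0]},
    {"jaw": 255,"translation": [0,0,0],"angular": [0,0,0]}
  ]
}}

```text
time: 12.45
eef_pos: [0.5278, 0.1422, 0.0921]
eef_rot: [0.938, 0.045, 0.342, -0.017]
contact_force: [-0.7, 0.2, -1.5]
grip_width: 0.218
finger_force: 59.2
```

{"method": "apply_moves", "body": {
  "series": [
    {"jaw": 255,"translation": [-0.001,0,0.0012],"angular": [0,0,0]},
    {"jaw": 255,"translation": [-0.001,0,0.0012],"angular": [0,0,0]},
    {"jaw": 255,"translation": [0,0,0],"angular": [0,0,0]}
  ]
}}

```text
time: 12.75
eef_pos: [0.528, 0.1422, 0.0893]
eef_rot: [0.938, 0.045, 0.343, -0.017]
contact_force: [0.0, -0.6, 1.6]
grip_width: 0.218
finger_force: 59.4
```

{"method": "apply_moves", "body": {
  "series": [
    {"jaw": 0,"translation": [0,0,0],"angular": [0,0,0]},
    {"jaw": 0,"translation": [0,0,0],"angular": [0,0,0]},
    {"jaw": 0,"translation": [0,0,0],"angular": [0,0,0]},
    {"jaw": 0,"translation": [0,0,0],"angular": [0,0,0]},
    {"jaw": 0,"translation": [0,0,0],"angular": [0,0,0]},
    {"jaw": 0,"translation": [0,0,0],"angular": [0,0,0]},
    {"jaw": 0,"translation": [0,0,0],"angular": [0,0,0]}
  ]
}}

```text
time: 13.45
eef_pos: [0.5278, 0.1422, 0.0892]
eef_rot: [0.938, 0.045, 0.343, -0.017]
contact_force: [-0.3, 0.5, -0.0]
grip_width: 0.995
finger_force: 0.0
```

```bash
python3 - <<'E'
from h import *
st();save("side","8");save("scene","8")
for k in ("side","scene"):
    a=cv2.imread(f"pics/{k}8.png");h=cv2.cvtColor(a,cv2.COLOR_BGR2HSV);c=ld(k+"8")
    m=((h[...,0]>18)&(h[...,0]<32)&(h[...,1]>110)&(h[...,2]>90)).astype(np.uint8)
    e=proj(c,[[.4989+d*.9957,.1392+d*.0928,.044] for d in (-.03,0,.03,.055)]).round(1);print(k,"exp",e.tolist())
    u0,v0=e[1].astype(int); M=np.zeros_like(m);M[v0-30:v0+30,u0-35:u0+35]=m[v0-30:v0+30,u0-35:u0+35]
    v,u=np.where(M); print(len(u), u.mean(),v.mean(),u.min(),u.max(),v.min(),v.max(),"ctr onz",onz(c,(u.mean(),v.mean()),.046).round(4), cv2.fitLine(np.c_[u,v].astype(np.float32),2,0,.01,.01).ravel())
E
```

```text
t 13.45 p [0.5278 0.1422 0.0892] x [0.761 0.074 0.644] z [ 0.641  0.062 -0.765] F [-0.3  0.5 -0. ] w 0.995 ff 0.0 j [ 0.28 -0.49  2.31 -0.2   0.64  1.87]
side exp [[330.1, 242.5], [317.2, 242.5], [304.4, 242.5], [293.7, 242.5]]
185 322.6108108108108 242.61621621621623 310 334 239 246 ctr onz [0.4861 0.1405 0.046 ] [ 9.9973339e-01 -2.3090377e-02  3.2261081e+02  2.4261621e+02]
scene exp [[360.1, 197.0], [365.3, 204.6], [370.7, 212.6], [375.4, 219.4]]
125 362.248 199.984 334 371 175 211 ctr onz [0.4827 0.137  0.046 ] [  0.4656128    0.88498855 362.248      199.984     ]
```

{"method": "apply_moves", "body": {
  "series": [
    {"jaw": 0,"translation": [0,0,-0.03],"angular": [0,0,0]},
    {"jaw": 0,"translation": [0,0,-0.04],"angular": [0,0,0]},
    {"jaw": 0,"translation": [0,0,-0.03],"angular": [0,-0.05,0]},
    {"jaw": 0,"translation": [0,0,0],"angular": [0,-0.14,0]},
    {"jaw": 0,"translation": [0,0,0],"angular": [0,-0.14,0]},
    {"jaw": 0,"translation": [0,0,0],"angular": [0,-0.14,0]},
    {"jaw": 0,"translation": [0,0,0],"angular": [0,-0.14,0]},
    {"jaw": 0,"translation": [0,0,0],"angular": [0,-0.09,0]},
    {"jaw": 0,"translation": [0,0,0],"angular": [0,0,0]}
  ]
}}

```text
time: 14.45
eef_pos: [0.4648, 0.1359, 0.165]
eef_rot: [0.999, 0.048, -0.002, 0.0]
contact_force: [0.2, -0.8, -0.1]
grip_width: 1.004
finger_force: 0.0
```

```bash
cat > pin.py <<'E'
from h import *
import sys
t=sys.argv[1]; st();save("wrist",t);c=ld("wrist"+t)
a=cv2.imread(f"pics/wrist{t}.png");h=cv2.cvtColor(a,cv2.COLOR_BGR2HSV)
m=((h[...,0]>18)&(h[...,0]<32)&(h[...,1]>110)&(h[...,2]>70)).astype(np.uint8)
m=cv2.morphologyEx(m,cv2.MORPH_CLOSE,np.ones((7,7)))
k,lab,s,ce=cv2.connectedComponentsWithStats(m)
for i in range(1,k):
    if s[i,4]>300:
        v,u=np.where(lab==i); r=cv2.minAreaRect(np.c_[u,v].astype(np.float32))
        b=cv2.boxPoints(r); e=sorted([tuple((b[j]+b[(j+1)%4])/2) for j in range(4)],key=lambda p:p[1])
        far,near=e[0],e[3]
        print(s[i],"far",np.round(far,1),onz(c,far,.05).round(4),"near",np.round(near,1),onz(c,near,.05).round(4))
E
python3 pin.py 9
```

```text
t 14.45 p [0.4648 0.1359 0.165 ] x [ 0.995  0.096 -0.004] z [-0.003 -0.001 -1.   ] F [ 0.2 -0.8 -0.1] w 1.004 ff 0.0 j [ 0.23 -0.28  1.92  0.    1.5   1.71]
[  0   0  54   9 329] far [26.5  0. ] [0.5787 0.3479 0.05  ] near [26.5  8. ] [0.5737 0.3489 0.05  ]
[591  77  49  19 844] far [615.  77.] [ 0.5694 -0.0682  0.05  ] near [615.  95.] [ 0.5573 -0.0731  0.05  ]
[ 309  121   25   76 1772] far [321. 121.] [0.5178 0.1413 0.05  ] near [321. 196.] [0.4576 0.1355 0.05  ]
```

{"method": "apply_moves", "body": {
  "series": [
    {"jaw": 0,"translation": [0.012,0,0.01],"angular": [0,0,0]},
    {"jaw": 0,"translation": [0.015,0,0.025],"angular": [0,0,0]},
    {"jaw": 0,"translation": [0.0095,0,0.03],"angular": [0,0,0]},
    {"jaw": 0,"translation": [0,0,0.03],"angular": [0,0,0]},
    {"jaw": 0,"translation": [0,0,0.025],"angular": [0,0,0]},
    {"jaw": 0,"translation": [0,0,0.015],"angular": [0,0,0]},
    {"jaw": 0,"translation": [0,0,0.005],"angular": [0,0,0]},
    {"jaw": 0,"translation": [0,0,0],"angular": [0,0,0]}
  ]
}}

```text
time: 15.3
eef_pos: [0.5, 0.1396, 0.026]
eef_rot: [0.999, 0.048, 0.001, -0.0]
contact_force: [0.6, 0.5, 0.9]
grip_width: 1.002
finger_force: 0.0
```

{"method": "apply_moves", "body": {
  "series": [
    {"jaw": 255,"translation": [0,0,0],"angular": [0,0,0]},
    {"jaw": 255,"translation": [0,0,0],"angular": [0,0,0]},
    {"jaw": 255,"translation": [0,0,0],"angular": [0,0,0]},
    {"jaw": 255,"translation": [0,0,0],"angular": [0,0,0]},
    {"jaw": 255,"translation": [0,0,0],"angular": [0,0,0]},
    {"jaw": 255,"translation": [0,0,0],"angular": [0,0,0]},
    {"jaw": 255,"translation": [0,0,0],"angular": [0,0,0]}
  ],
  "grip_force": 60
}}

```text
time: 16.0
eef_pos: [0.5002, 0.1392, 0.0261]
eef_rot: [0.999, 0.048, 0.0, 0.0]
contact_force: [-1.4, -3.6, 5.6]
grip_width: 0.215
finger_force: 58.4
```

```bash
python3 -c "
from h import *
st()"
```

```text
t 16.0 p [0.5002 0.1392 0.0261] x [0.995 0.097 0.   ] z [ 0. -0. -1.] F [-1.4 -3.6  5.6] w 0.215 ff 58.4 j [ 0.22 -0.09  1.99 -0.    1.24  1.7 ]
```

{"method": "apply_moves", "body": {
  "series": [
    {"jaw": 255,"translation": [0,0,-0.015],"angular": [0,0,0]},
    {"jaw": 255,"translation": [0,0,-0.025],"angular": [0,0,0]},
    {"jaw": 255,"translation": [0,0,-0.035],"angular": [0,0,0]},
    {"jaw": 255,"translation": [-0.003,0.01,-0.03],"angular": [0,0,0]},
    {"jaw": 255,"translation": [-0.0087,0.0237,-0.015],"angular": [0,0,0]},
    {"jaw": 255,"translation": [-0.0087,0.0237,0],"angular": [0,0,0]},
    {"jaw": 255,"translation": [-0.0087,0.0237,0],"angular": [0,0,0]},
    {"jaw": 255,"translation": [-0.0087,0.0237,0],"angular": [0,0,0]},
    {"jaw": 255,"translation": [-0.0087,0.0237,0],"angular": [0,0,0]},
    {"jaw": 255,"translation": [-0.0087,0.0237,0],"angular": [0,0,0]},
    {"jaw": 255,"translation": [-0.0087,0.0237,0],"angular": [0,0,0]},
    {"jaw": 255,"translation": [-0.0087,0.0237,0],"angular": [0,0,0]},
    {"jaw": 255,"translation": [0,0,0.02],"angular": [0,0,0]},
    {"jaw": 255,"translation": [0,0,0.03],"angular": [0,0,0]},
    {"jaw": 255,"translation": [0,0,0.02],"angular": [0,0,0]},
    {"jaw": 255,"translation": [0,0,0],"angular": [0,0,0]}
  ]
}}

```text
time: 17.6
eef_pos: [0.4458, -0.0659, 0.0739]
eef_rot: [0.999, 0.048, -0.002, -0.001]
contact_force: [-0.3, 0.3, -0.8]
grip_width: 0.213
finger_force: 58.7
```

```bash
python3 - <<'E'
from h import *
st();save("wrist","10");save("side","10");save("scene","10")
X=np.array([.9955,.0945,0]);Y=np.array([-.0945,.9955,0])
o=manip.get_obs();p=o["eef_pos"];print("f",p@X,p@Y)
R=Ro.from_quat(o["eef_rot"]).as_matrix(); ax=p+[0,0,.0179]
P=[ax+R[:,0]*d for d in (.0179,.042,.0679)]
for k in ("side","scene","wrist"): print(k,proj(ld(k+"10"),P).round(1).tolist())
# lug tops from wrist10: print projected expected corners of near lug top
M=.537*X-.1082*Y
L=[M+X*a+Y*b+np.array([0,0,.076]) for a in (0,.01) for b in(-.022,.022)]
print(proj(ld("wrist10"),L).round(1).tolist())
E
```

```text
t 17.6 p [ 0.4458 -0.0659  0.0739] x [ 0.995  0.097 -0.003] z [-0.003  0.001 -1.   ] F [-0.3  0.3 -0.8] w 0.213 ff 58.7 j [-0.2  -0.3   2.09  0.    1.36  1.27]
f 0.43937650259855043 -0.10821192721976912
side [[337.7, 176.5], [328.5, 176.5], [318.7, 176.5]]
scene [[284.1, 198.3], [287.4, 204.9], [291.1, 212.3]]
wrist [[323.2, 245.1], [323.3, 188.6], [323.5, 119.6]]
[[381.6, 34.6], [266.3, 34.4], [383.3, 4.9], [265.0, 4.7]]
```

```bash
python3 - <<'E'
from h import *
a=cv2.imread("pics/wrist10.png");h=cv2.cvtColor(a,cv2.COLOR_BGR2HSV);c=ld("wrist10")
for r in (12,25,110,120,125,140,160,180,200):
    g=(h[r,:,1]<60).astype(int); d=np.diff(np.r_[0,g,0]); print(r,[(s,e) for s,e in zip(np.where(d==1)[0],np.where(d==-1)[0]) if e-s>6 and s<460 and e>200])
for r in (12,25,120): print(r,a[r,255:395:3].mean(1).astype(int).tolist())
E
```

```text
12 [(np.int64(259), np.int64(381))]
25 [(np.int64(259), np.int64(459))]
110 []
120 []
125 [(np.int64(317), np.int64(327))]
140 [(np.int64(312), np.int64(333))]
160 [(np.int64(307), np.int64(337))]
180 [(np.int64(307), np.int64(337))]
200 [(np.int64(307), np.int64(336))]
12 [126, 108, 114, 191, 192, 194, 195, 192, 193, 196, 196, 191, 192, 190, 188, 188, 194, 191, 190, 192, 191, 190, 191, 195, 195, 192, 195, 190, 189, 193, 193, 195, 194, 193, 193, 194, 192, 192, 195, 197, 195, 191, 82, 80, 81, 80, 81]
25 [96, 98, 109, 189, 188, 193, 191, 191, 193, 194, 191, 194, 195, 195, 189, 192, 189, 186, 189, 192, 190, 190, 192, 191, 191, 192, 196, 193, 193, 193, 189, 190, 193, 194, 194, 193, 192, 194, 192, 191, 194, 197, 137, 137, 101, 88, 180]
120 [92, 92, 93, 92, 93, 94, 94, 94, 94, 94, 93, 94, 94, 95, 94, 95, 95, 125, 125, 125, 125, 125, 125, 124, 125, 125, 125, 125, 125, 125, 125, 125, 125, 126, 126, 125, 125, 125, 125, 126, 126, 125, 125, 126, 126, 126, 125]
```

Shank centre and lug centre both sit at column 322 in the wrist image, so they are aligned laterally. I descend and start the insertion.

{"method": "apply_moves", "body": {
  "series": [
    {"jaw": 255,"translation": [0,0,0.015],"angular": [0,0,0]},
    {"jaw": 255,"translation": [0,0,0.015],"angular": [0,0,0]},
    {"jaw": 255,"translation": [0,0,0.0068],"angular": [0,0,0]},
    {"jaw": 255,"translation": [0.007,0,0],"angular": [0,0,0]},
    {"jaw": 255,"translation": [0.01,0,0],"angular": [0,0,0]},
    {"jaw": 255,"translation": [0.008,0,0],"angular": [0,0,0]},
    {"jaw": 255,"translation": [0.005,0,0],"angular": [0,0,0]},
    {"jaw": 255,"translation": [0.003,0,0],"angular": [0,0,0]},
    {"jaw": 255,"translation": [0.003,0,0],"angular": [0,0,0]},
    {"jaw": 255,"translation": [0,0,0],"angular": [0,0,0]}
  ]
}}

```text
time: 18.75
eef_pos: [0.4831, -0.0627, 0.0389]
eef_rot: [0.999, 0.048, 0.0, 0.0]
contact_force: [0.1, 0.9, -1.2]
grip_width: 0.213
finger_force: 58.7
```

```bash
python3 - <<'E'
from h import *
st();p=manip.get_obs()["eef_pos"];print(p@[.9955,.0945,0],p@[-.0945,.9955,0])
E
```

```text
t 18.75 p [ 0.4831 -0.0627  0.0389] x [0.995 0.097 0.   ] z [ 0. -0. -1.] F [ 0.1  0.9 -1.2] w 0.213 ff 58.7 j [-0.18 -0.18  2.05  0.    1.27  1.29]
0.4750335484770855 -0.10805178174059642
```

{"method": "apply_moves", "body": {
  "series": [
    {"jaw": 255,"translation": [0,0,0.0015],"angular": [0,0,0]},
    {"jaw": 255,"translation": [0.003,0,0],"angular": [0,0,0]},
    {"jaw": 255,"translation": [0.004,0,0],"angular": [0,0,0]},
    {"jaw": 255,"translation": [0.004,0,0],"angular": [0,0,0]},
    {"jaw": 255,"translation": [0.004,0,0],"angular": [0,0,0]},
    {"jaw": 255,"translation": [0.004,0,0],"angular": [0,0,0]},
    {"jaw": 255,"translation": [0,0,0],"angular": [0,0,0]}
  ]
}}

```text
time: 19.45
eef_pos: [0.5023, -0.0608, 0.0373]
eef_rot: [0.999, 0.048, -0.0, 0.0]
contact_force: [0.5, -0.1, -0.3]
grip_width: 0.214
finger_force: 58.7
```

{"method": "apply_moves", "body": {
  "series": [
    {"jaw": 255,"translation": [0.003,0,0],"angular": [0,0,0]},
    {"jaw": 255,"translation": [0.004,0,0],"angular": [0,0,0]},
    {"jaw": 255,"translation": [0.004,0,0],"angular": [0,0,0]},
    {"jaw": 255,"translation": [0.004,0,0],"angular": [0,0,0]},
    {"jaw": 255,"translation": [0.004,0,0],"angular": [0,0,0]},
    {"jaw": 255,"translation": [0.003,0,0],"angular": [0,0,0]},
    {"jaw": 255,"translation": [0,0,0],"angular": [0,0,0]}
  ]
}}

```text
time: 20.15
eef_pos: [0.524, -0.0587, 0.0373]
eef_rot: [0.999, 0.048, -0.0, -0.0]
contact_force: [-0.1, 0.1, -0.0]
grip_width: 0.217
finger_force: 58.7
```

{"method": "apply_moves", "body": {
  "series": [
    {"jaw": 255,"translation": [0.001,0,0],"angular": [0,0,0]},
    {"jaw": 255,"translation": [0.001,0,0],"angular": [0,0,0]},
    {"jaw": 255,"translation": [0.001,0,0],"angular": [0,0,0]},
    {"jaw": 255,"translation": [0,0,0],"angular": [0,0,0]}
  ]
}}

```text
time: 20.55
eef_pos: [0.5267, -0.0585, 0.0373]
eef_rot: [0.999, 0.048, 0.0, 0.0]
contact_force: [0.9, -0.5, -0.7]
grip_width: 0.211
finger_force: 58.7
```

{"method": "apply_moves", "body": {
  "series": [
    {"jaw": 255,"translation": [0.001,0,0],"angular": [0,0,0]},
    {"jaw": 255,"translation": [0.001,0,0],"angular": [0,0,0]},
    {"jaw": 255,"translation": [0,0,0],"angular": [0,0,0]}
  ]
}}

```text
time: 20.85
eef_pos: [0.5271, -0.0584, 0.0371]
eef_rot: [0.999, 0.048, -0.002, -0.0]
contact_force: [-17.9, -2.5, 8.8]
grip_width: 0.212
finger_force: 59.7
```

The shoulder is seated, with 18 N against the steel. I relax the push, open and lift away.

{"method": "apply_moves", "body": {
  "series": [
    {"jaw": 255,"translation": [-0.001,0,0],"angular": [0,0,0]},
    {"jaw": 255,"translation": [0,0,0],"angular": [0,0,0]},
    {"jaw": 0,"translation": [0,0,0],"angular": [0,0,0]},
    {"jaw": 0,"translation": [0,0,0],"angular": [0,0,0]},
    {"jaw": 0,"translation": [0,0,0],"angular": [0,0,0]},
    {"jaw": 0,"translation": [0,0,0],"angular": [0,0,0]},
    {"jaw": 0,"translation": [0,0,0],"angular": [0,0,0]},
    {"jaw": 0,"translation": [0,0,0],"angular": [0,0,0]},
    {"jaw": 0,"translation": [-0.003,0,-0.015],"angular": [0,0,0]},
    {"jaw": 0,"translation": [-0.005,0,-0.03],"angular": [0,0,0]},
    {"jaw": 0,"translation": [-0.01,0,-0.04],"angular": [0,0,0]},
    {"jaw": 0,"translation": [-0.02,0,-0.04],"angular": [0,0,0]},
    {"jaw": 0,"translation": [-0.02,0,-0.02],"angular": [0,0,0]},
    {"jaw": 0,"translation": [0,0,0],"angular": [0,0,0]}
  ]
}}

```text
time: 22.25
eef_pos: [0.4695, -0.0643, 0.1872]
eef_rot: [0.999, 0.048, 0.003, 0.001]
contact_force: [-0.2, 0.4, -0.7]
grip_width: 0.999
finger_force: 0.0
```

```bash
sed -i 's/,\.05)/,.055)/g; s/>300/>200/' pin.py; python3 pin.py 11; python3 - <<'E'
from h import *
X=np.array([.9955,.0945,0]);Y=np.array([-.0945,.9955,0])
M=.537*X-.1078*Y+[0,0,.055]; print("expect shoulder",M.round(4),"end",(M-.06*X).round(4))
c=ld("wrist11");a=cv2.imread("pics/wrist11.png");h=cv2.cvtColor(a,cv2.COLOR_BGR2HSV)
red=((h[...,0]<6)|(h[...,0]>174))&(h[...,1]>150)
k,lab,s,ce=cv2.connectedComponentsWithStats(red.astype(np.uint8))
for i in range(1,k):
    if s[i,4]>100: print(s[i],[(onz(c,(s[i,0]+d-.5,ce[i,1]),.079)@Y).round(4) for d in (0,s[i,2])])
E
```

```text
t 22.25 p [ 0.4695 -0.0643  0.1872] x [0.995 0.096 0.006] z [ 0.006 -0.001 -1.   ] F [-0.2  0.4 -0.7] w 0.999 ff 0.0 j [-0.19 -0.32  1.92 -0.    1.54  1.28]
[ 301   58  117   19 2093] far [359.  58.] [ 0.5717 -0.0835  0.055 ] near [359.  76.] [ 0.5589 -0.0853  0.055 ]
[ 308   94   25   74 1727] far [320.  94.] [ 0.5426 -0.0563  0.055 ] near [320. 167.] [ 0.4835 -0.062   0.055 ]
expect shoulder [ 0.5448 -0.0566  0.055 ] end [ 0.485  -0.0622  0.055 ]
[ 443   47   46   39 1636] [np.float64(-0.1936), np.float64(-0.226)]
[ 579  204   61   74 1686] [np.float64(-0.324), np.float64(-0.3748)]
```

```bash
python3 -c "
from h import *
st();print(workorder.finish_job())"
```

```text
t 22.3 p [ 0.4699 -0.0641  0.185 ] x [0.995 0.096 0.004] z [ 0.004 -0.001 -1.   ] F [-0.2  0.6 -0.4] w 1.0 ff 0.0 j [-0.19 -0.32  1.92 -0.    1.54  1.28]
the job is handed in; nothing more can be done
None
```

I handed the job in at about 22 s, and no verdict came back: the carriage measured in line with the button released, the pin lay level in the cradle and was then pushed in until its shoulder met the steel (18 N), and the gripper is clear; the two large look-alike pins toppled onto the table before I reached the block, and I did not check for a cause.

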